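Clear the drilling fixture and present the next casting

ROBOT

A 6-joint arm with a two-finger parallel gripper is mounted at the origin on the work surface. World frame = base frame: x ahead of the robot, y to its left, z up, the work surface at z = 0. Lengths are in m, angles in rad, forces in N, time in s.
With the tool pointing down it reaches from about 0.35 to 0.85 m from the base axis. Payload 8.1 kg.
Tool frame: the origin (TCP) lies on the centre line of the jaws, within the pads' length; the fingertips stand 11 mm ahead of it and the grasp point (between the pads) lies 8 mm behind it (tip_reach is the z of the fingertips in the tool frame, in m); z points along the fingers, y is the direction in which the jaws open and shut (so a half turn about z gives the same grasp; the last joint's range is limited). The gripper opens to 93 mm and grips with 3 to 60 N. Pads are 15 mm wide; open, the fingers measure 128 mm over their backs; the gripper's body (75 mm by 188 mm) begins 65 mm behind the grasp point.
Start: joints at [1.049, 0.13, 1.488, -0, 1.523, -0.085], TCP at [0.254, 0.544, 0.23] pointing down, gripper open.
Joint ranges: [-2.96, 2.96], [-0.89, 2.26], [0.02, 2.5], [-1.34, 4.48], [0, 2.73], [-2.66, 2.66]. Speed limits (rad/s): [2.39, 2.39, 2.79, 3.14, 3.14, 3.14].

INTERFACE

Orientations are given as a rotation vector (axis times angle).
In Python, from plant import read_state, read_camera, camera_params, close_job, silhouettes, tip_of, tip_reach gives the robot as it stands.
- The arm moves only by the shell command python3 -m creep 'ROWS' [FORCE]. ROWS is JSON, a list of rows, each a list of 5 numbers: the shift along the tool's x, y, z in m, then the turn about the tool's z in rad, then the closure in counts, from 0 (fully open) to 255 (shut). In form: [[dx, dy, dz, twist, gripper], ...]. A call has 1 to 12 rows; each row shifts and turns the commanded pose from where the row before left it, along the tool's axes as they then stand; what a row does not reach is not made up. A row lasts 1/12 s, in which the tool goes at most 41.7 mm and 7.16 degrees, less where a joint would pass 70% of its speed; a pose out of reach is approached as far as the arm can. A call is refused whole if a number of a shift passes 0.0417 or a number of a turn 0.125, either way. A call with a gripper value outside its range is refused whole. The fingers move at their own pace and stop on an object; FORCE is the grip in N (left out, the last holds). Time passes only in rows, so rows that do not move let the fingers close. It gives the time, the measured TCP pose, the force and the opening at its end, in the units of the state.
- read_state(): the state, without advancing time (a new reading comes with each control period).
- read_camera(name): name is "side" or "top" or "wrist"; returns the picture (480x640x3 uint8, red, green, blue); there is no depth.
- camera_params(name): a dict with "fov_y" (degrees; the focal length in pixels is half the picture's height over the tangent of half this angle, whatever the lens; pixels are square), "cx", "cy" (the principal point, pixels), "position" and "rotation" of the camera in the world. Camera axes: x right, y down, z forward; pixel columns grow to the right and rows downward; lengths in m; the calibration is good to about 2 mm. A picture is of the moment at which its call begins: read the wrist's pose just before it. camera_params takes no time and is no camera call; for the wrist camera it gives the pose at the moment of the call.
- close_job(): hands the job in, once; it reports no verdict.
Trained networks look in the newest picture that a camera, given by its name, has taken for a name from the list of things; names that differ only in an ending like _2 or _b are one class to them, and where a whole thing is asked for, a point or a joint stands for the part that bears it (a point fixed in the world has none). Each returns a list of dicts, best first, with "confidence" (0 to 1); they miss things now and then, are a little off and sometimes report something else, mostly with a low value. They report only what shows in the picture. A call takes as long as a camera call. They do not tell look-alikes from the thing itself.
- silhouettes(camera, query): "region" (480x640 bool, what is visible of it) and "pixel" ([column, row] in pixels, amid what is visible of it).
- tip_of(camera, query): "pixel" ([column, row] in pixels: a listed point, or the origin of a listed thing).
The state is a dict: "t": time; "q": joint angles; "dq": joint speeds; "joint_torque": joint torques, N m; "tool_pos": TCP position; "orientation": TCP orientation; "force": force on the tool from outside, world axes, zero at the start; "wrist_torque": the same for the moment, N m; "opening": finger opening in m.
Only numpy, scipy, OpenCV 4.12 (cv2) and the standard library are available. Lean on these libraries where they do the work, as an engineer would, in place of code of your own. Each camera call takes 0.05 s, during which the arm holds its last target.

TASK

Take the scraper block and sweep the three metal chips along the drilling fixture's seat off its open end into the grey chip tray, keeping the fingers off the chips, then stand the scraper upright on the bench again and let go of it. Then take the aluminium casting by its hub, lift it over the yellow guard and finish still holding it, level, lengthwise and centred over the fixture's seat, with its underside hovering about 10 mm above the tops of the two steel rails. The casting must not touch the fixture or the guard at any time, and everything else on the bench stays where it is.

Things in the scene. Friction and masses are not known exactly. Their poses are not given: they have to be found in the camera images.
- seat (a point): Centre (black dot, yellow cross lines) of the fixture's flat dark-steel seat, on its surface, 30 mm above the bench. The seat is a channel along this frame's x: floor from x = -85 to +75 mm, open at both ends, 96 mm wide between two bright steel rails as long as the floor, each 14 mm wide, their tops 14 mm above the floor. z is up
- tray (a point): Centre of the grey chip tray's inner bottom, 26 mm below the seat, 113 mm along the seat's +x from its centre, axes as the seat's. Inside 76 mm (x) by 116 mm (y); walls on three sides, tops 8 mm below the seat; on the fourth it meets the seat's open end
- fixture: The fixture, bolted down; origin on the bench under the seat's centre, axes as the seat's. Green base plate 160 by 180 mm, 16 mm high, with four upright steel studs at x = -55 and +45, y = +-77 mm, collar 18 mm across, tops 66 mm above the bench
- guard_top (a point): Middle of the top edge of the yellow upright guard plate, 90 mm above the bench, bolted down between the casting and the fixture; the plate runs 140 mm either way along this frame's x, is 8 mm thick at the top edge and stands on a dark foot 44 mm wide
- scraper_mid (a point): Centre (37.5 mm above its underside) of the scraper block, standing upright on the bench: orange foot 28 mm (x) by 78 mm (y), 28 mm high, steel strip at its lower edge; above it a black grip 26 mm (x) by 44 mm (y) up to 75 mm above the underside. Same front and back; 0.11 to 0.21 kg. z is up; swept along its x. It stands nearer or farther than the oil bottle
- casting_mid (a point): Centre (31.5 mm above its underside) of the bright aluminium bearing-block casting, flat on the bench: base 110 mm (x) by 80 mm (y), 18 mm thick; in its middle an upright hub 50 mm (x) by 36 mm (y), reaching 63 mm above the underside, with a small rib (8 mm thick in y, 10 mm high) at each x end. Symmetric, so either way round is right. z is up; 0.48 to 0.78 kg
- chip1_mid (a point): Centre of a loose bright aluminium chip, 22 x 15 x 12 mm, 12 g, lying on the seat between the rails; may lie at any turn
- chip2_mid (a point): Centre of a loose bright aluminium chip, 22 x 15 x 12 mm, 12 g, lying on the seat between the rails; may lie at any turn
- chip3_mid (a point): Centre of a loose bright aluminium chip, 22 x 15 x 12 mm, 12 g, lying on the seat between the rails; may lie at any turn
- oil: white plastic oil bottle with a red cap, 54 mm across, 130 mm tall; origin under its centre
- jar: amber glass jar with a steel cap, 64 mm across, 85 mm tall; origin under its centre
- wrench: steel wrench lying flat, about 180 mm long
- hammer: hammer with a wooden handle lying flat, far to the left, about 260 mm long
- cup: blue mug, 72 mm across, 85 mm tall; origin under its centre
- collar: plain steel ring lying flat, 76 mm across, 30 mm high; origin under its centre
- pulley: dark steel pulley lying flat, 90 mm across, 50 mm high; origin under its centre
Not all that is in view belongs to the job. Several things look just like the part that bears casting_mid: the one meant starts farthest to the robot's left. Several things look just like the part that bears scraper_mid: the one meant starts farthest to the robot's right.

How it is judged:
On the way, in this order (a step that is already met when the one before it is completed fails the run):
1. the scraper is down between the rails of the seat (x of scraper_mid in the frame of seat between -0.1 and 0.09 m and y of scraper_mid in the frame of seat between -0.03 and 0.03 m and z of scraper_mid in the frame of seat below 0.06 m), for 0.1 s.
2. all three chips are in the chip tray (x of chip1_mid in the frame of seat between 0.072 and 0.158 m and y of chip1_mid in the frame of seat between -0.064 and 0.064 m and z of each of chip1_mid, chip2_mid, chip3_mid in the frame of seat below 0.003 m and x of chip2_mid in the frame of seat between 0.072 and 0.158 m and y of chip2_mid in the frame of seat between -0.064 and 0.064 m and x of chip3_mid in the frame of seat between 0.072 and 0.158 m and y of chip3_mid in the frame of seat between -0.064 and 0.064 m), for 0.2 s.
3. the scraper stands upright on the bench, let go (height (world z) of scraper_mid between 0.03 and 0.043 m and angle between scraper_mid's own z axis and vertical below 0.15 rad and contact force between scraper and fixture below 0.05 N and contact force between the fingers and scraper below 0.05 N and linear speed of scraper below 0.03 m/s), for 0.2 s.
4. the casting is lifted higher than the guard's top (height (world z) of casting_mid above 0.115 m), for 0.1 s.
At the end, for the whole second after the job is handed in: Casting held still, untouched by fixture, guard or scraper: underside 3-22 mm above the rail tops, centred within 12 mm along and 8 mm across the seat, aligned and level within 0.10 rad; three chips in the tray; scraper upright on the bench (within 0.15 rad), let go (all of step 2 and all of step 3 and x of casting_mid in the frame of seat between -0.012 and 0.012 m and y of casting_mid in the frame of seat between -0.008 and 0.008 m and z of casting_mid in the frame of seat between 0.0485 and 0.0675 m and angle between the x axis of casting_mid and the x axis of seat, either way round below 0.1 rad and angle between casting_mid's own z axis and vertical below 0.1 rad and contact force between casting and fixture below 0.05 N and contact force between casting and scraper below 0.05 N and contact force between casting and guard below 0.05 N and contact force between the fingers and casting above 2 N and linear speed of casting below 0.02 m/s); the arm keeps its last pose, push and grip.
It fails at once if the casting touches the fixture or the guard (over 0.5 N) (contact force between casting and fixture above 0.5 N or contact force between casting and guard above 0.5 N).
It fails at once if the fingers touch a chip (over 0.3 N) (contact force between the fingers and chip1 above 0.3 N or contact force between the fingers and chip2 above 0.3 N or contact force between the fingers and chip3 above 0.3 N).
It fails at once if something else on the bench is shifted by more than 30 mm (distance of any of oil, jar, wrench, hammer, cup, collar, pulley from where it was at the start of the episode above 0.03 m).
It also fails if it takes over 67 s, if anything falls off the work surface, if the arm or the gripper's body presses on something with over 40 N, if the wrist force passes 120 N, or if a joint passes its speed limit or range.

## Working session

There is one attempt and no reset: what is moved stays moved. The work goes in short steps, Python scripts to look and compute and a shell command to move; the robot and the scene stay as the last step left them, time stands still between calls to the robot, and variables do not carry over. Pictures are saved under pics/ and viewed, and the job is handed in when it is done.

```bash
ls; mkdir -p pics; python3 - <<'E'
from plant import *
import cv2
s=read_state();print({k:s[k] for k in ('t','q','tool_pos','orientation','opening','force')}, tip_reach)
for c in ('side','top','wrist'):
    im=read_camera(c);cv2.imwrite(f'pics/{c}0.png',im[:,:,::-1])
    p=camera_params(c);print(c,p)
E
```

```text
pics
{'t': 0.0, 'q': array([ 1.04863210e+00,  1.31144115e-01,  1.48926546e+00,  1.08438788e-05,
        1.52299678e+00, -8.53767748e-02]), 'tool_pos': array([0.25351013, 0.54321387, 0.2286052 ]), 'orientation': array([-6.80543848e-01, -3.06642850e+00,  2.71295411e-03]), 'opening': 0.09300012115668205, 'force': array([0.72940857, 0.38193859, 0.30750139])} 0.011
side {'fov_y': 57.98245662150314, 'cx': 316.7903675967682, 'cy': 247.8070693900034, 'position': array([-0.16495087, -0.89357022,  0.72571626]), 'rotation': array([-2.00449933,  0.64204866, -0.36399105])}
top {'fov_y': 55.74074597893543, 'cx': 316.1098492639662, 'cy': 241.01968531651278, 'position': array([0.29366958, 0.07229224, 1.35779822]), 'rotation': array([-2.15650474,  2.12992593, -0.1937377 ])}
wrist {'fov_y': 68.9876222391201, 'cx': 312.1954379263757, 'cy': 239.06564344964005, 'position': array([0.1794636 , 0.57781453, 0.38322728]), 'rotation': array([2.43248912, 1.54875347, 0.22740521])}
```

View pics/top0.png

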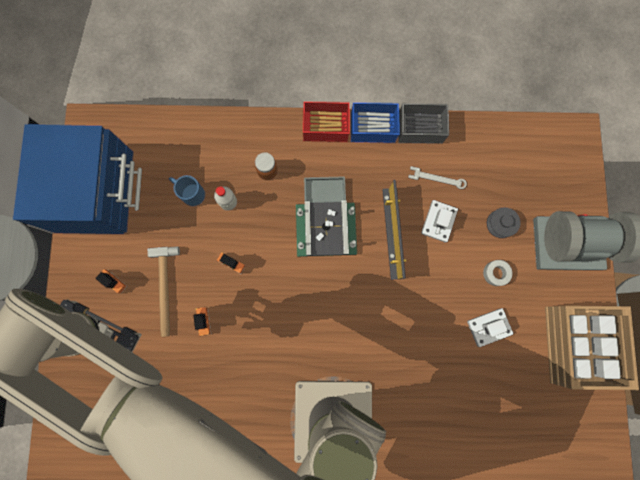

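View pics/side0.png

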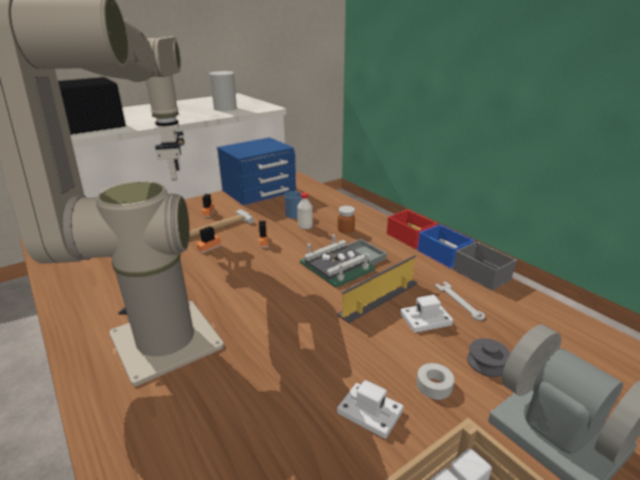

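View pics/wrist0.png

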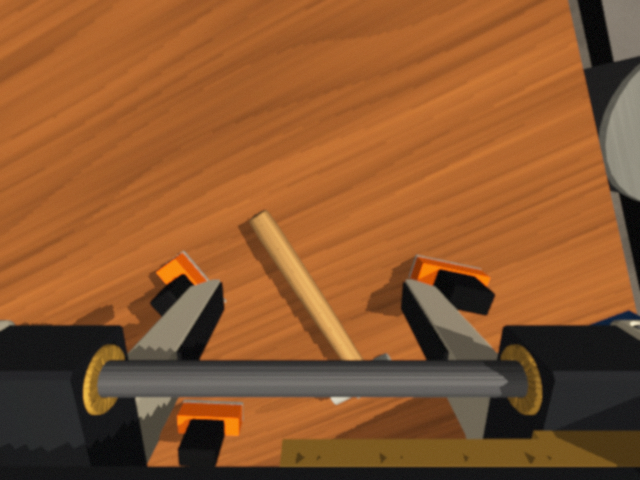

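The top view shows scrapers at (110,281), (202,320) and (230,262). The farthest right is (230,262). Castings are at (440,220) and (490,327), and the farthest left is (440,220). The fixture is at (327,225) and its tray is at the far (+x world) end, around (325,190).

```bash
cat > h.py <<'E'
import numpy as np, cv2
from scipy.spatial.transform import Rotation as R
from plant import *
def ray(c,px,P=None):
    p=P or camera_params(c); f=240/np.tan(np.radians(p['fov_y'])/2)
    d=np.array([(px[0]-p['cx'])/f,(px[1]-p['cy'])/f,1.]); 
    return np.array(p['position']),R.from_rotvec(p['rotation']).apply(d)
def onplane(c,px,z,P=None):
    o,d=ray(c,px,P); return o+d*(z-o[2])/d[2]
def proj(c,X,P=None):
    p=P or camera_params(c); f=240/np.tan(np.radians(p['fov_y'])/2)
    x=R.from_rotvec(p['rotation']).inv().apply(np.atleast_2d(X)-p['position'])
    return np.c_[x[:,0]/x[:,2]*f+p['cx'],x[:,1]/x[:,2]*f+p['cy']]
def crop(im,x0,y0,x1,y1,s,name):
    cv2.imwrite('pics/'+name,cv2.resize(im[y0:y1,x0:x1,::-1],None,fx=s,fy=s,interpolation=cv2.INTER_CUBIC))
E
python3 - <<'E'
from h import *
im=read_camera('top');crop(im,190,160,490,360,2.6,'tc.png')
read_camera('side')
H=dict(seat=.03,tray=.004,guard_top=.09,scraper_mid=.0375,casting_mid=.0315,chip1_mid=.036,oil=0,fixture=0)
for q,z in H.items():
    for c in ('top','side'):
        for d in tip_of(c,q)[:4]: print(q,c,np.round(d['pixel'],1),round(d['confidence'],2),np.round(onplane(c,d['pixel'],z)[:2],4))
E
```

```text
seat top [326.1 228.1] 0.69 [0.5531 0.0224]
seat side [334.  257.6] 0.7 [0.5501 0.0347]
seat side [297.7 213.9] 0.28 [0.6354 0.3749]
tray top [324.6 192. ] 0.93 [0.6713 0.0269]
tray top [435.1 176.3] 0.32 [ 0.7272 -0.3167]
tray top [314.8 235.8] 0.19 [0.5339 0.0555]
tray side [364.9 254.7] 0.61 [0.6704 0.0244]
guard_top top [398.2 229.7] 0.55 [ 0.5397 -0.1811]
guard_top side [377.  274.5] 0.63 [ 0.5281 -0.1842]
guard_top side [306.8 227.6] 0.32 [0.5327 0.1593]
scraper_mid top [200.7 322.4] 0.88 [0.2726 0.3785]
scraper_mid top [112.  280.7] 0.68 [0.3882 0.6394]
scraper_mid top [229.7 260.5] 0.55 [0.4513 0.3035]
scraper_mid side [206.3 237.8] 0.85 [0.2721 0.3838]
scraper_mid side [209.3 203. ] 0.76 [0.3986 0.6559]
scraper_mid side [264.5 233.2] 0.72 [0.4484 0.2969]
casting_mid top [497.1 326.5] 0.89 [ 0.27   -0.4745]
casting_mid top [439.5 220.3] 0.86 [ 0.5815 -0.3176]
casting_mid side [428.9 313.6] 0.56 [ 0.5751 -0.3341]
casting_mid side [340.7 259.4] 0.46 [0.5588 0.0117]
chip1_mid top [316.4 235.4] 0.59 [0.5295 0.0512]
chip1_mid side [325.5 256. ] 0.52 [0.5284 0.0502]
oil top [224.8 198.4] 0.68 [0.6473 0.3331]
oil side [308.5 226.7] 0.86 [0.6407 0.3107]
fixture top [323.7 224.2] 0.9 [0.5709 0.0287]
fixture side [337.9 267.9] 0.67 [0.5525 0.0169]
```

View pics/tc.png

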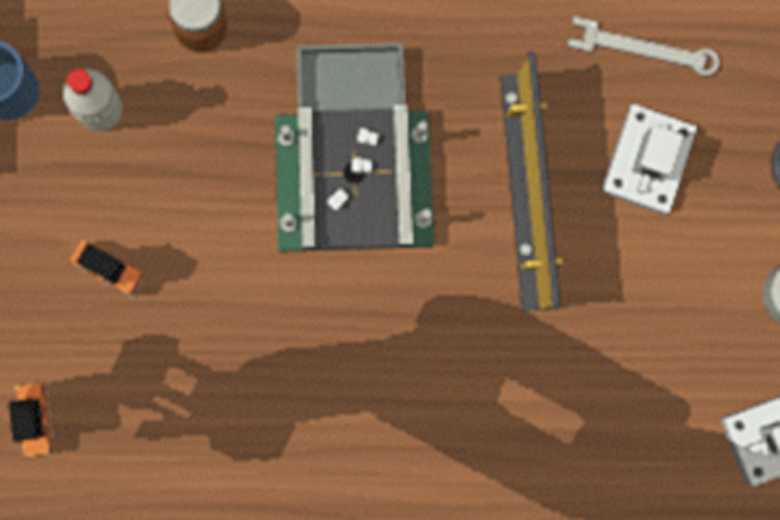

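```bash
cat >> h.py <<'E'
def T():
    s=read_state(); M=R.from_rotvec(s['orientation']).as_matrix(); return np.array(s['tool_pos']),M,s
def plan(target,yawy):
    "shift in current tool axes to target TCP, and twist so that tool y has world yaw yawy deg (mod 180)"
    p,M,s=T(); cur=np.degrees(np.arctan2(M[1,1],M[0,1]))
    dy=(yawy-cur+90)%180-90
    d=M.T@(np.array(target)-p)
    print('tcp',np.round(p,4),'yawy',round(cur,2),'tilt',np.round(np.degrees(np.arccos(-M[2,2])),2),'shift(tool)',np.round(d,4),'twist rad',round(-np.radians(dy),3),'t',round(s['t'],2),'F',np.round(s['force'],2),'open',round(s['opening'],4),'q1,q6',np.round(s['q'][[0,5]],2))
E
python3 - <<'E'
from h import *
plan((.45,.30,.23),53)
p,M,s=T();P=camera_params('wrist')
print('cam in tool',M.T@(P['position']-p)); C=M.T@R.from_rotvec(P['rotation']).as_matrix(); print(np.round(C,3))
print(proj('wrist',[p,p+[0,0,-.15],p+[0,0,-.23]]))
im=read_camera('top')
for c in('top','side'):
  if c=='side': read_camera('side')
  for d in silhouettes(c,'scraper_mid')[:4]: print(c,d['pixel'],d['confidence'],d['region'].sum())
E
```

```text
tcp [0.2538 0.5437 0.2297] yawy 64.98 tilt 0.0 shift(tool) [-0.2809 -0.1378 -0.0003] twist rad 0.209 t 1.05 F [0.95 0.64 0.99] open 0.093 q1,q6 [ 1.05 -0.09]
cam in tool [ 0.08176289 -0.00031931 -0.15437987]
[[-0.    -0.957 -0.29 ]
 [ 1.    -0.    -0.   ]
 [ 0.    -0.29   0.957]]
[[313.01505219 307.19498173]
 [312.69418515 227.88374427]
 [312.61924916 209.3612229 ]]
top [113.7, 281.3] 0.92 421
top [205.6, 324.0] 0.82 364
top [231.9, 261.1] 0.65 264
top [326.4, 221.8] 0.32 4278
side [208.3, 237.6] 0.97 414
side [262.6, 235.5] 0.69 210
side [210.3, 204.1] 0.55 221
```

```bash
python3 - <<'E'
from h import *
plan((.55,.03,.27),90)
E
```

```text
tcp [0.2538 0.5437 0.2296] yawy 64.97 tilt 0.0 shift(tool) [-0.4857 -0.3401 -0.0404] twist rad -0.437 t 1.25 F [ 0.43  0.96 -0.55] open 0.0927 q1,q6 [ 1.05 -0.09]
```

```bash
python3 -m creep '[[-0.0324,-0.0227,-0.0027,0,0],[-0.0324,-0.0227,-0.0027,0,0],[-0.0324,-0.0227,-0.0027,0,0],[-0.0324,-0.0227,-0.0027,0,0],[-0.0324,-0.0227,-0.0027,0,0],[-0.0324,-0.0227,-0.0027,0,0],[-0.0324,-0.0227,-0.0027,0,0],[-0.0324,-0.0227,-0.0027,0,0],[-0.0324,-0.0227,-0.0027,0,0],[-0.0324,-0.0227,-0.0027,0,0],[-0.0324,-0.0227,-0.0027,0,0],[-0.0324,-0.0227,-0.0027,0,0]]' 
python3 -m creep '[[-0.0324,-0.0227,-0.0027,0,0],[-0.0324,-0.0227,-0.0027,0,0],[-0.0324,-0.0227,-0.0027,0,0],[0,0,0,-0.11,0],[0,0,0,-0.11,0],[0,0,0,-0.11,0],[0,0,0,-0.107,0],[0,0,0,0,0],[0,0,0,0,0]]'
python3 - <<'E'
from h import *
plan((.55,.03,.27),90)
P=camera_params('wrist');im=read_camera('wrist');crop(im,0,0,640,480,1.25,'w1.png')
import pickle;pickle.dump((P,im),open('w1.pkl','wb'))
for q,z in dict(seat=.03,tray=.004,chip1_mid=.036,guard_top=.09,casting_mid=.0315).items():
    for d in tip_of('wrist',q)[:4]: print(q,np.round(d['pixel'],1),round(d['confidence'],2),np.round(onplane('wrist',d['pixel'],z,P)[:2],4))
E
```

```text
t: 2.25
tool_pos: [0.4915, 0.1305, 0.2625]
orientation: [0.681, 3.066, 0.001]
force: [0.4, 0.0, 0.0]
opening: 0.093
t: 3.0
tool_pos: [0.5501, 0.0295, 0.2702]
orientation: [0.005, 3.141, 0.0]
force: [0.5, -0.6, -0.8]
opening: 0.0932
tcp [0.5501 0.0295 0.2702] yawy 89.82 tilt 0.01 shift(tool) [0.0001 0.0005 0.0002] twist rad -0.003 t 3.0 F [ 0.52 -0.62 -0.81] open 0.0932 q1,q6 [-0.04 -1.61]
seat [309.8 211.3] 0.74 [0.5544 0.0267]
tray [316.2 288.5] 0.81 [0.6637 0.0343]
tray [303.2 219.3] 0.48 [0.5702 0.0183]
chip1_mid [326.1 186.3] 0.83 [0.5248 0.045 ]
chip1_mid [311.9 212. ] 0.47 [0.5539 0.0291]
guard_top [ 99.3 217.5] 0.61 [ 0.5468 -0.1797]
casting_mid [ 12.1 234.6] 0.61 [ 0.5807 -0.3222]
```

View pics/w1.png

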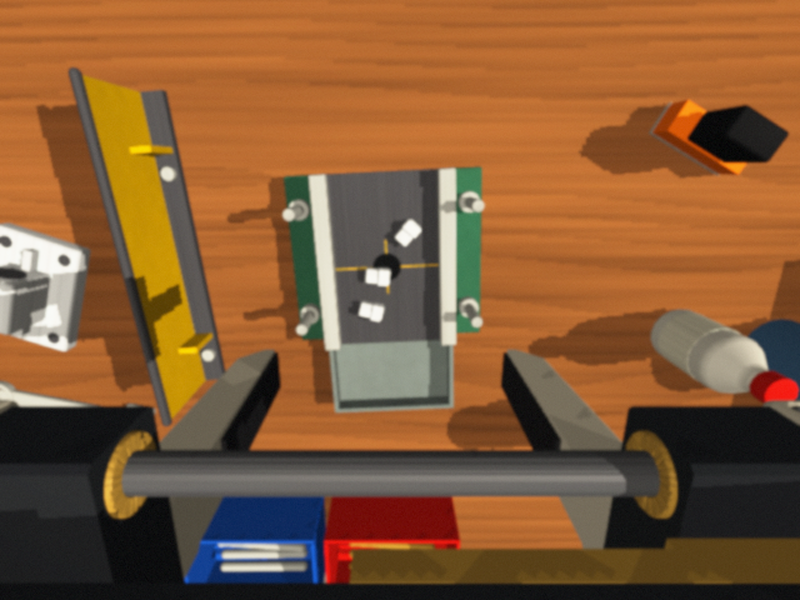

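```bash
python3 - <<'E'
from h import *
import pickle
P,im=pickle.load(open('w1.pkl','rb'))
crop(im,220,125,400,335,3.7,'w1c.png')
E
```

```text
(no output)
```

View pics/w1c.png

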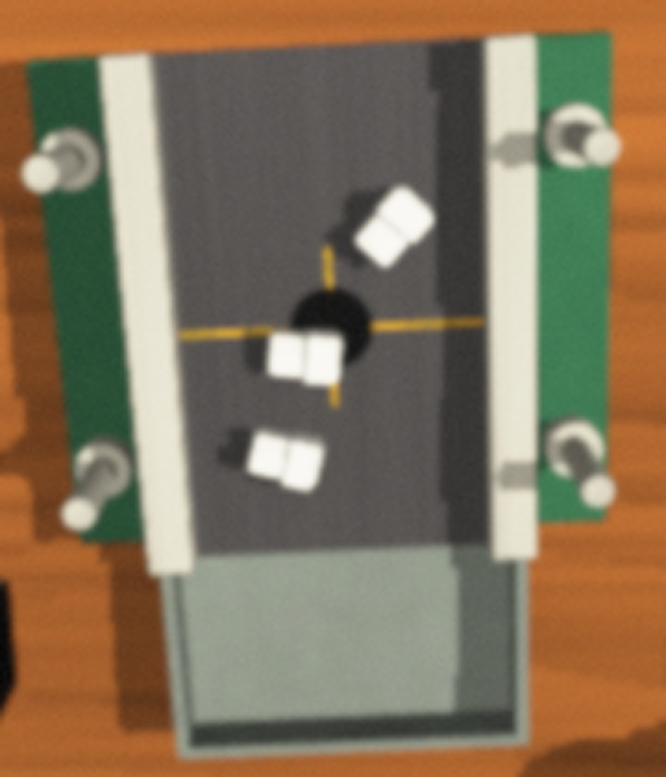

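```bash
python3 - <<'E'
from h import *
import pickle
from scipy.optimize import least_squares
P,im=pickle.load(open('w1.pkl','rb'))
pts=[((98,57),(-85,-62,44)),((150,54),(-85,-48,44)),((148,576),(75,-62,44)),((195,572),(75,-48,44)),((485,38),(-85,48,44)),((537,36),(-85,62,44)),((492,559),(75,48,44)),((538,557),(75,62,44)),((332,328),(0,0,30)),((40,173),(-55,-77,66)),((602,146),(-55,77,66)),((80,513),(45,-77,66)),((597,490),(45,77,66))]
px=np.array([p[0] for p in pts])/3.7+[220,125]; L=np.array([p[1] for p in pts])/1000.
def W(v): return np.c_[R.from_euler('z',v[2]).apply(L)[:,:2]+v[:2],L[:,2]+0]
r=least_squares(lambda v:(proj('wrist',W(v),P)-px).ravel(),[.55,.027,0],loss='soft_l1')
print(r.x,np.degrees(r.x[2]));print(np.round((proj('wrist',W(r.x),P)-px),1))
E
```

```text
[0.5570634  0.02646689 0.04347008] 2.4906521015969694
[[-0.  -0.4]
 [-0.7 -0.3]
 [ 0.2 -0.1]
 [-0.6  0.5]
 [ 0.4 -0.5]
 [-0.2 -0.6]
 [ 0.4  0.5]
 [-0.1  0.5]
 [-0.1 -0.1]
 [ 0.   0.1]
 [ 0.3  0.1]
 [-0.3  0.4]
 [ 0.6  0.4]]
```

```bash
python3 - <<'E'
from h import *
import pickle
P,im=pickle.load(open('w1.pkl','rb'))
S=np.array([.5571,.0265]);Rz=R.from_euler('z',.0435).as_matrix()[:2,:2]
for c in [(394,227),(306,357),(286,461)]:
    w=onplane('wrist',np.array(c)/3.7+[220,125],.042,P)[:2]; print(Rz.T@(w-S))
plan((.45,.30,.20),53)
E
```

```text
[-0.03223311  0.02010207]
[ 0.00606082 -0.00807039]
[ 0.03913321 -0.01614114]
tcp [0.5501 0.0297 0.2702] yawy 89.95 tilt 0.0 shift(tool) [0.1003 0.2702 0.0702] twist rad 0.645 t 3.3 F [ 0.47 -1.01  0.44] open 0.0931 q1,q6 [-0.04 -1.61]
```

```bash
python3 -m creep '[[0.0125,0.0338,0.0088,0,0],[0.0125,0.0338,0.0088,0,0],[0.0125,0.0338,0.0088,0,0],[0.0125,0.0338,0.0088,0,0],[0.0125,0.0338,0.0088,0,0],[0.0125,0.0338,0.0088,0,0],[0.0125,0.0338,0.0088,0,0],[0.0125,0.0338,0.0088,0,0],[0,0,0,0.12,0],[0,0,0,0.12,0],[0,0,0,0.12,0],[0,0,0,0.12,0]]'
python3 -m creep '[[0,0,0,0.12,0],[0,0,0,0.045,0],[0,0,0,0,0],[0,0,0,0,0]]'
python3 - <<'E'
from h import *
plan((.45,.30,.20),53)
P=camera_params('wrist');im=read_camera('wrist');crop(im,0,0,640,480,1.25,'w2.png')
import pickle;pickle.dump((P,im),open('w2.pkl','wb'))
for q,z in dict(scraper_mid=.0375,oil=0).items():
    for d in tip_of('wrist',q)[:4]: print(q,np.round(d['pixel'],1),round(d['confidence'],2),np.round(onplane('wrist',d['pixel'],z,P)[:2],4))
E
```

```text
t: 4.3
tool_pos: [0.4497, 0.3004, 0.1996]
orientation: [-0.755, -3.049, 0.0]
force: [0.7, 0.5, 0.7]
opening: 0.0929
t: 4.63
tool_pos: [0.4501, 0.3, 0.1998]
orientation: [0.993, 2.98, 0.0]
force: [-0.4, -0.2, -0.1]
opening: 0.0932
tcp [0.4501 0.3    0.1998] yawy 53.14 tilt 0.0 shift(tool) [ 0.0001 -0.     -0.0002] twist rad 0.002 t 4.63 F [-0.36 -0.24 -0.14] open 0.0932 q1,q6 [ 0.49 -0.43]
scraper_mid [178.3 428.1] 0.66 [0.5493 0.0351]
scraper_mid [315.9 215.1] 0.61 [0.4446 0.3076]
oil [424.  325.7] 0.87 [0.6301 0.3243]
```

View pics/w2.png

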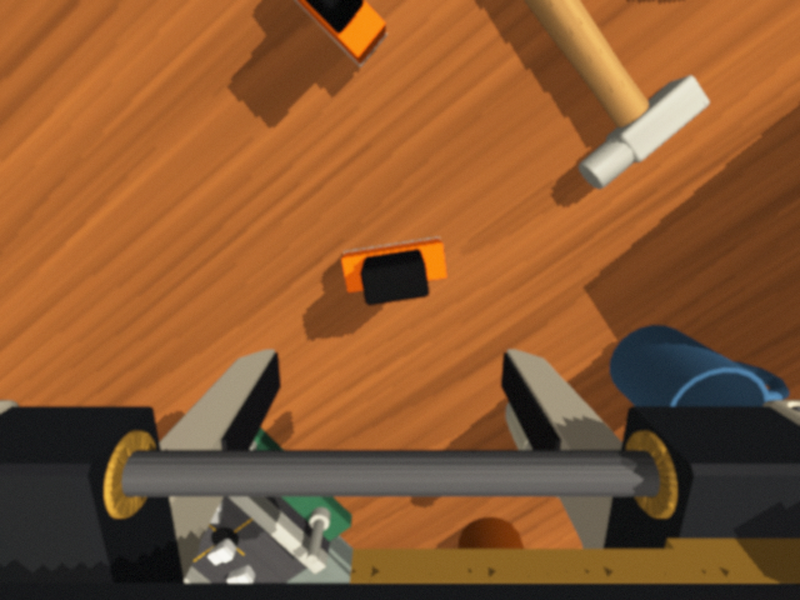

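```bash
python3 - <<'E'
from h import *
import pickle
P,im=pickle.load(open('w2.pkl','rb'))
crop(im,260,180,370,250,7,'w2c.png')
E
```

```text
(no output)
```

View pics/w2c.png

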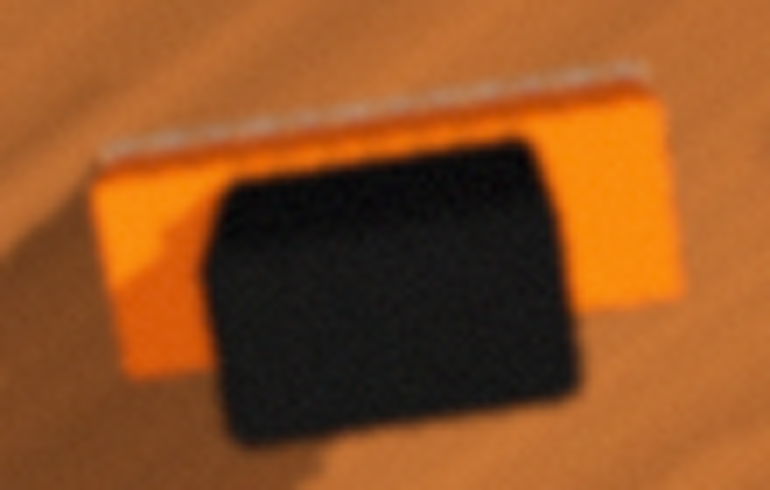

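```bash
python3 - <<'E'
from h import *
import pickle
from scipy.optimize import least_squares
P,im=pickle.load(open('w2.pkl','rb'))
pts=[((95,180),(-14,-39,28)),((660,95),(-14,39,28)),((685,297),(14,39,28)),((128,380),(14,-39,28)),((235,443),(13,-22,75)),((580,392),(13,22,75)),((207,262),(-13,-22,75)),((555,210),(-13,22,75))]
px=np.array([p[0] for p in pts])/7+[260,180]; L=np.array([p[1] for p in pts])/1000.
def W(v): return np.c_[R.from_euler('z',v[2]).apply(L)[:,:2]+v[:2],L[:,2]]
r=least_squares(lambda v:(proj('wrist',W(v),P)-px).ravel(),[.445,.307,-.64],loss='soft_l1')
print(r.x,np.degrees(r.x[2]));print(np.round((proj('wrist',W(r.x),P)-px),1))
# grasp point at z .056 -> TCP .048
plan((r.x[0],r.x[1],.048),90+np.degrees(r.x[2]))
E
```

```text
[ 0.44570882  0.30674403 -0.49020976] -28.086950192795587
[[-0.7  0.4]
 [ 0.3  0.1]
 [ 0.2 -0.2]
 [-0.1 -0.1]
 [-0.9  2.3]
 [ 1.8  1.9]
 [-2.2 -1.7]
 [ 1.4 -2.4]]
tcp [0.4501 0.2999 0.1998] yawy 53.13 tilt 0.0 shift(tool) [0.0076 0.0028 0.1518] twist rad -0.153 t 4.78 F [-0.38 -0.47  0.52] open 0.0929 q1,q6 [ 0.49 -0.43]
```

```bash
python3 -m creep '[[0,0,0,-0.08,0],[0,0,0,-0.073,0],[0.0071,0.0039,0.02,0,0],[0,0,0.03,0,0],[0,0,0.03,0,0],[0,0,0.03,0,0],[0,0,0.02,0,0],[0,0,0.01,0,0],[0,0,0.01,0,0],[0,0,0,0,0]]'
python3 - <<'E'
from h import *
plan((.4457,.3067,.049),61.91)
im=read_camera('wrist');crop(im,0,0,640,480,1.25,'w3.png')
E
```

```text
t: 5.62
tool_pos: [0.4449, 0.3063, 0.0483]
orientation: [-0.764, -3.046, 0.002]
force: [-0.3, 1.3, -0.4]
opening: 0.0934
tcp [0.4449 0.3063 0.0483] yawy 61.84 tilt 0.12 shift(tool) [-0.0005  0.0007 -0.0007] twist rad -0.001 t 5.62 F [-0.35  1.29 -0.41] open 0.0934 q1,q6 [ 0.51 -0.57]
```

View pics/w3.png

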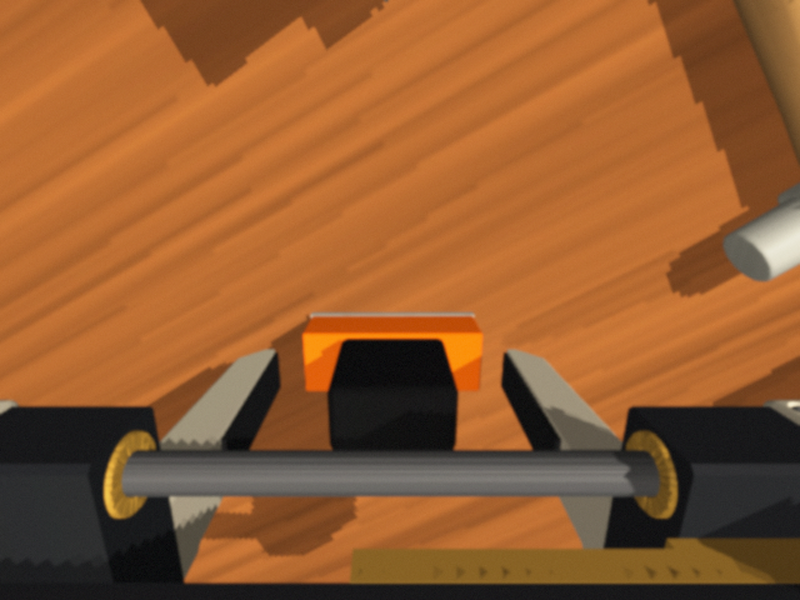

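The scraper sits centred and aligned between the jaws at about (393,390). I'm closing on it with 25 N.

```bash
python3 -m creep '[[0,0,0,0,255],[0,0,0,0,255],[0,0,0,0,255],[0,0,0,0,255],[0,0,0,0,255],[0,0,0,0,255],[0,0,0,0,255],[0,0,0,0,255]]' 25
python3 - <<'E'
from h import *
plan((.4457,.3067,.049),61.91)
S=np.array([.5571,.0265]);Rz=R.from_euler('z',.0435).as_matrix()[:2,:2]
w=S+Rz@[-.079,0];print(w);plan((*w,.15),92.49)
E
```

```text
t: 6.33
tool_pos: [0.4456, 0.3067, 0.0498]
orientation: [0.765, 3.047, -0.0]
force: [-0.6, 0.1, -0.0]
opening: 0.0441
tcp [0.4456 0.3067 0.0498] yawy 61.82 tilt 0.0 shift(tool) [-0.0001  0.      0.0008] twist rad -0.002 t 6.33 F [-0.59  0.06 -0.01] open 0.0441 q1,q6 [ 0.51 -0.57]
[0.47817473 0.02306458]
tcp [0.4456 0.3067 0.0498] yawy 61.82 tilt 0.0 shift(tool) [-0.1626 -0.2347 -0.1002] twist rad -0.535 t 6.33 F [-0.59  0.06 -0.01] open 0.0441 q1,q6 [ 0.51 -0.57]
```

```bash
python3 -m creep '[[0,0,-0.02,0,255],[0,0,-0.03,0,255],[0,0,-0.03,0,255],[0,0,-0.02,0,255],[-0.0203,-0.0293,0,0,255],[-0.0203,-0.0293,0,0,255],[-0.0203,-0.0293,0,0,255],[-0.0203,-0.0293,0,0,255],[-0.0203,-0.0293,0,0,255],[-0.0203,-0.0293,0,0,255],[-0.0203,-0.0293,0,0,255],[-0.0203,-0.0293,0,0,255]]'
python3 -m creep '[[0,0,0,-0.107,255],[0,0,0,-0.107,255],[0,0,0,-0.107,255],[0,0,0,-0.107,255],[0,0,0,-0.107,255],[0,0,0,0,255],[0,0,0,0,255]]'
python3 - <<'E'
from h import *
plan((.4782,.0231,.081),92.49)
P=camera_params('wrist');im=read_camera('wrist');crop(im,0,0,640,480,1.25,'w4.png')
E
```

```text
t: 7.33
tool_pos: [0.4776, 0.0218, 0.1494]
orientation: [-0.764, -3.047, 0.0]
force: [-0.2, 0.7, -1.6]
opening: 0.0443
t: 7.92
tool_pos: [0.4778, 0.0234, 0.1494]
orientation: [0.063, -3.14, -0.0]
force: [-0.8, 0.9, -2.3]
opening: 0.0438
tcp [0.4778 0.0234 0.1494] yawy 92.28 tilt 0.04 shift(tool) [-0.0004 -0.0004  0.0684] twist rad -0.004 t 7.92 F [-0.77  0.91 -2.33] open 0.0438 q1,q6 [-0.06 -1.67]
```

View pics/w4.png

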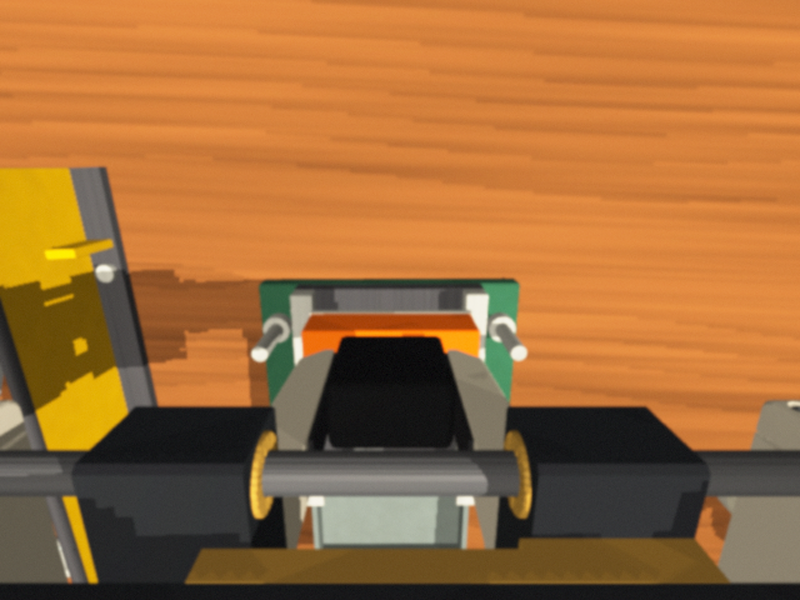

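```bash
python3 -m creep '[[0,0,0.02,0,255],[0,0,0.02,0,255],[0,0,0.015,0,255],[0,0,0.008,0,255],[0,0,0.0045,0,255],[0,0,0,0,255],[0,0,0,0,255]]'
python3 - <<'E'
from h import *
plan((.4782,.0231,.081),92.49)
im=read_camera('wrist');crop(im,180,200,460,420,2.8,'w5.png')
E
```

```text
t: 8.55
tool_pos: [0.4785, 0.0234, 0.0828]
orientation: [-0.067, 3.14, -0.0]
force: [1.0, -0.0, -0.6]
opening: 0.0438
tcp [0.4785 0.0234 0.0828] yawy 92.43 tilt 0.03 shift(tool) [ 0.0003 -0.0003  0.0018] twist rad -0.001 t 8.55 F [ 0.96 -0.03 -0.64] open 0.0438 q1,q6 [-0.06 -1.67]
```

View pics/w5.png

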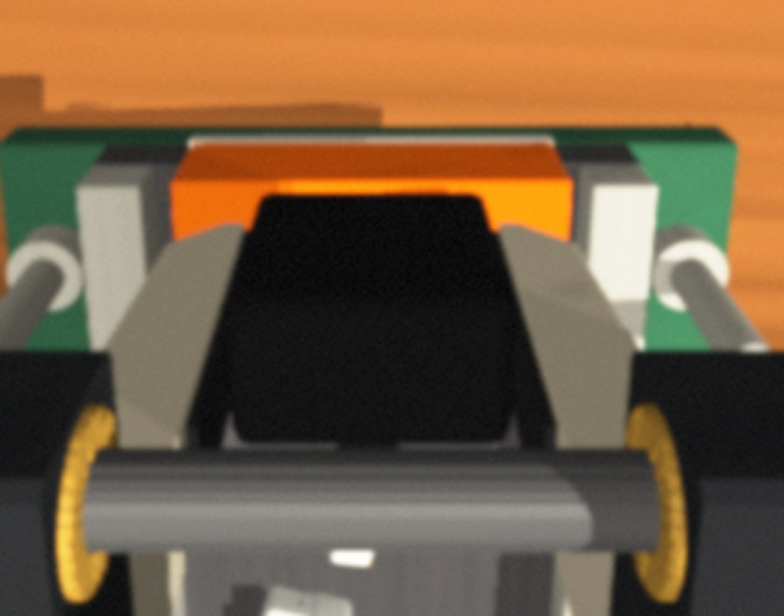

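```bash
python3 -m creep '[[0,0,0.0018,0,255],[-0.01,0,0,0,255],[-0.01,0,0,0,255],[-0.01,0,0,0,255],[-0.01,0,0,0,255],[-0.01,0,0,0,255],[-0.01,0,0,0,255],[-0.01,0,0,0,255],[-0.01,0,0,0,255],[-0.01,0,0,0,255],[-0.008,0,0,0,255],[-0.008,0,0,0,255]]'
python3 -m creep '[[-0.007,0,0,0,255],[-0.007,0,0,0,255],[-0.007,0,0,0,255],[-0.006,0,0,0,255],[-0.006,0,0,0,255],[-0.006,0,0,0,255],[-0.006,0,0,0,255],[-0.006,0,0,0,255],[-0.005,0,0,0,255],[0,0,0,0,255],[0,0,0,0,255],[0,0,0,0,255]]'
python3 - <<'E'
from h import *
plan((.4782,.0231,.081),92.49)
p,M,s=T()
S=np.array([.5571,.0265]);Rz=R.from_euler('z',.0435).as_matrix()[:2,:2];print(Rz.T@(p[:2]-S))
im=read_camera('wrist');crop(im,0,0,640,480,1.25,'w6.png')
im=read_camera('side');crop(im,280,200,440,320,5,'s6.png')
E
```

```text
t: 9.6
tool_pos: [0.5849, 0.028, 0.0809]
orientation: [-0.068, 3.14, -0.0]
force: [-0.3, -0.2, -1.6]
opening: 0.0439
t: 10.6
tool_pos: [0.6397, 0.0304, 0.0803]
orientation: [0.068, -3.14, -0.0]
force: [-0.6, -0.3, -1.3]
opening: 0.0439
tcp [0.6397 0.0304 0.0803] yawy 92.48 tilt 0.03 shift(tool) [ 0.1617 -0.0003 -0.0007] twist rad -0.0 t 10.6 F [-0.57 -0.35 -1.26] open 0.0439 q1,q6 [-0.03 -1.65]
[0.08271015 0.00032147]
```

View pics/w6.png

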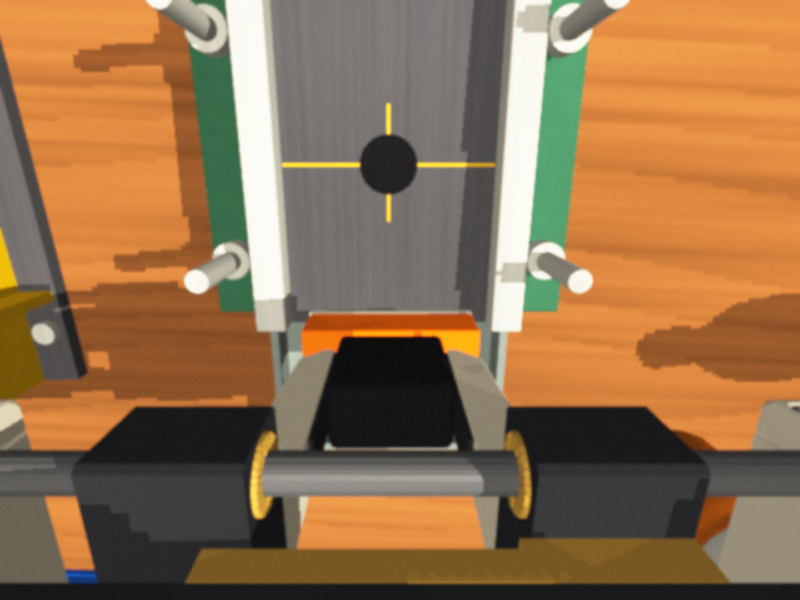

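View pics/s6.png

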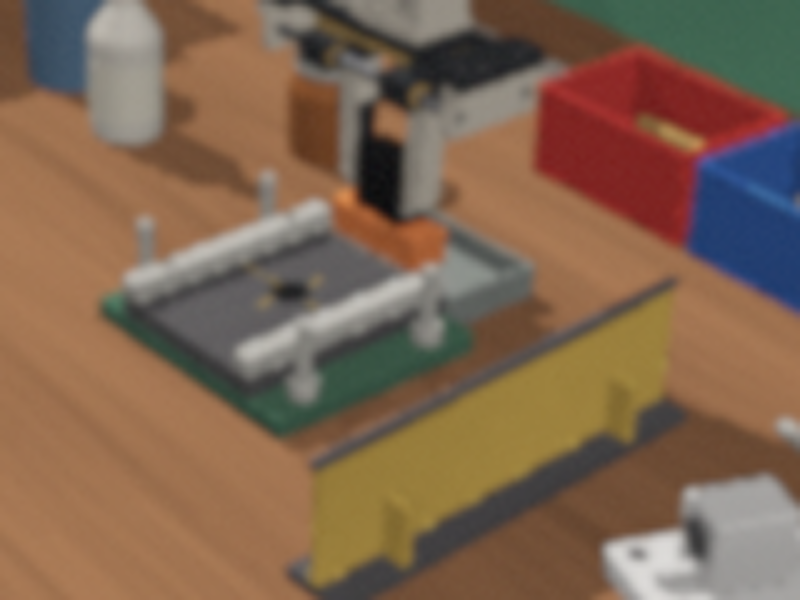

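```bash
python3 -m creep '[[0,0,-0.02,0,255],[0,0,-0.03,0,255],[0,0,-0.03,0,255],[0.0238,0.0286,0,0,255],[0.0238,0.0286,0,0,255],[0.0238,0.0286,0,0,255],[0.0238,0.0286,0,0,255],[0.0238,0.0286,0,0,255],[0.0238,0.0286,0,0,255],[0.0238,0.0286,0,0,255],[0.0238,0.0286,0,0,255],[0,0,0,0,255]]'
python3 - <<'E'
from h import *
plan((.44,.25,.0505),92.49)
im=read_camera('wrist');crop(im,0,0,640,480,1.25,'w7.png')
im=read_camera('top');crop(im,280,160,380,260,6,'t7.png')
E
```

```text
t: 11.7
tool_pos: [0.4356, 0.2549, 0.1605]
orientation: [0.074, -3.139, -0.003]
force: [-0.5, -0.3, -1.6]
opening: 0.0441
tcp [0.4356 0.2549 0.1605] yawy 92.72 tilt 0.16 shift(tool) [-0.0043 -0.0053  0.1099] twist rad 0.004 t 11.7 F [-0.55 -0.31 -1.64] open 0.0441 q1,q6 [ 0.43 -1.19]
```

View pics/w7.png

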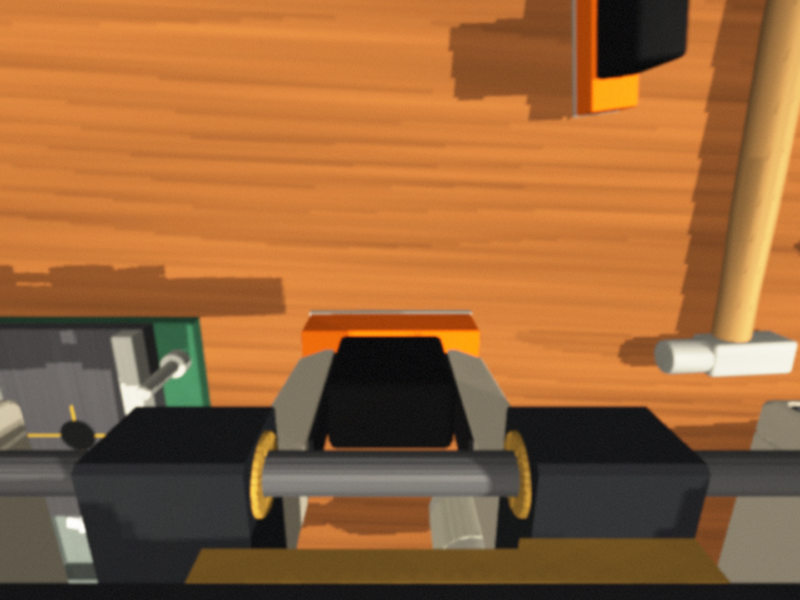

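View pics/t7.png

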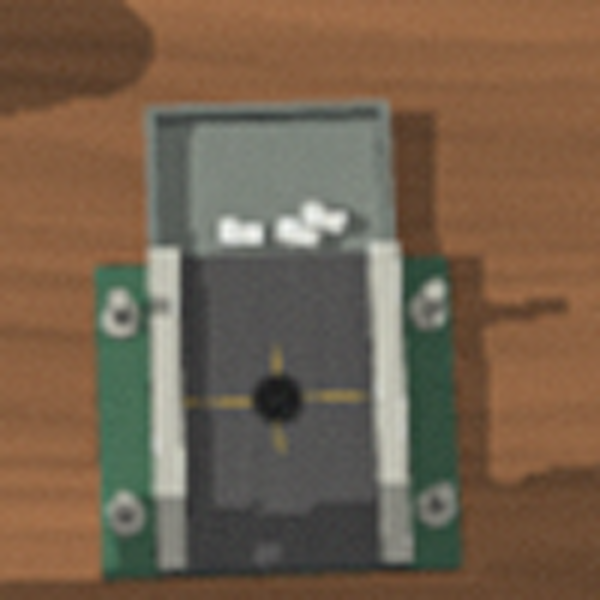

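```bash
python3 -m creep '[[0,0,0.03,0,255],[0,0,0.03,0,255],[0,0,0.025,0,255],[0,0,0.012,0,255],[0,0,0.007,0,255],[0,0,0.004,0,255],[0,0,0,0,255],[0,0,0,0,255]]'
python3 - <<'E'
from h import *
plan((.44,.25,.0495),92.49)
E
```

```text
t: 12.47
tool_pos: [0.4411, 0.251, 0.0538]
orientation: [-0.067, 3.139, 0.001]
force: [-0.0, 0.9, -2.1]
opening: 0.0441
tcp [0.4411 0.251  0.0538] yawy 92.45 tilt 0.11 shift(tool) [ 0.0011 -0.0009  0.0043] twist rad -0.001 t 12.47 F [-0.05  0.9  -2.05] open 0.0441 q1,q6 [ 0.42 -1.2 ]
```

```bash
python3 -m creep '[[0,0,0.0015,0,255],[0,0,0.0015,0,255],[0,0,0.0012,0,255],[0,0,0,0,255],[0,0,0,0,255]]'

```

```text
t: 12.88
tool_pos: [0.4408, 0.2512, 0.0497]
orientation: [-0.068, 3.139, 0.001]
force: [-1.7, -1.0, 5.3]
opening: 0.0438
```

```bash
python3 -m creep '[[0,0,0,0,160],[0,0,0,0,120],[0,0,0,0,60],[0,0,0,0,0],[0,0,0,0,0],[0,0,0,0,0],[0,0,-0.015,0,0],[0,0,-0.03,0,0],[0,0,-0.03,0,0],[0,0,-0.035,0,0],[0,0,-0.035,0,0],[0,0,0,0,0]]'
python3 - <<'E'
from h import *
P=camera_params('wrist');im=read_camera('wrist');crop(im,0,0,640,480,1.25,'w8.png')
plan((.5765,-.322,.27),71)
for d in tip_of('wrist','scraper_mid')[:2]: print(np.round(d['pixel'],1),round(d['confidence'],2),np.round(onplane('wrist',d['pixel'],.0375,P)[:2],4))
E
```

```text
t: 13.88
tool_pos: [0.4435, 0.2524, 0.2015]
orientation: [-0.068, 3.13, 0.007]
force: [0.7, 0.8, 1.5]
opening: 0.0925
tcp [0.4425 0.252  0.1982] yawy 92.48 tilt 0.5 shift(tool) [-0.1096 -0.579  -0.0728] twist rad 0.375 t 13.93 F [-0.2   0.06 -0.13] open 0.0929 q1,q6 [ 0.42 -1.2 ]
[479.4  23.8] 0.84 [0.2741 0.3796]
[310.6 220.4] 0.72 [0.4417 0.2515]
```

View pics/w8.png

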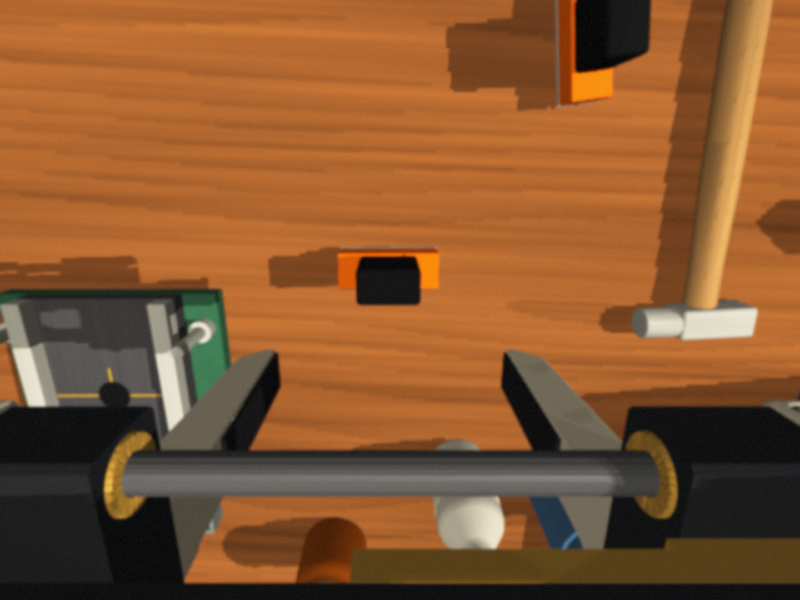

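The scraper is upright and free at (388,275). Next is the casting.

```bash
python3 -m creep '[[-0.0073,-0.0386,-0.0036,0,0],[-0.0073,-0.0386,-0.0036,0,0],[-0.0073,-0.0386,-0.0036,0,0],[-0.0073,-0.0386,-0.0036,0,0],[-0.0073,-0.0386,-0.0036,0,0],[-0.0073,-0.0386,-0.0036,0,0],[-0.0073,-0.0386,-0.0036,0,0],[-0.0073,-0.0386,-0.0036,0,0],[-0.0073,-0.0386,-0.0036,0,0],[-0.0073,-0.0386,-0.0036,0,0],[-0.0073,-0.0386,-0.0036,0,0],[-0.0073,-0.0386,-0.0036,0,0]]'
python3 -m creep '[[-0.0073,-0.0386,0,0,0],[-0.0073,-0.0386,0,0,0],[-0.0073,-0.0386,0,0,0],[0,0,0,0.125,0],[0,0,0,0.125,0],[0,0,0,0.125,0],[0,0,0,0,0],[0,0,0,0,0],[0,0,0,0,0]]'
python3 - <<'E'
from h import *
import pickle
plan((.5765,-.322,.24),71)
P=camera_params('wrist');im=read_camera('wrist');crop(im,0,0,640,480,1.25,'w9.png')
pickle.dump((P,im),open('w9.pkl','wb'))
for q,z in dict(casting_mid=.0315,guard_top=.09).items():
  for d in tip_of('wrist',q)[:3]: print(q,np.round(d['pixel'],1),round(d['confidence'],2),np.round(onplane('wrist',d['pixel'],z,P)[:2],4))
E
```

```text
t: 14.98
tool_pos: [0.5465, -0.2099, 0.234]
orientation: [0.067, -3.138, -0.003]
force: [1.0, 1.0, 0.1]
opening: 0.0928
t: 15.73
tool_pos: [0.5739, -0.3225, 0.2351]
orientation: [-0.511, -3.098, -0.001]
force: [-0.1, 0.3, 1.2]
opening: 0.0932
tcp [ 0.5739 -0.3225  0.2351] yawy 71.25 tilt 0.11 shift(tool) [-0.0023  0.0013 -0.0049] twist rad 0.004 t 15.73 F [-0.12  0.33  1.17] open 0.0932 q1,q6 [-0.59 -1.83]
casting_mid [317.7 220.1] 0.8 [ 0.5809 -0.3191]
casting_mid [632.3  88.4] 0.64 [0.5552 0.004 ]
casting_mid [632.8 174.4] 0.52 [ 0.6385 -0.0012]
guard_top [463. 145.] 0.65 [ 0.5452 -0.1811]
```

View pics/w9.png

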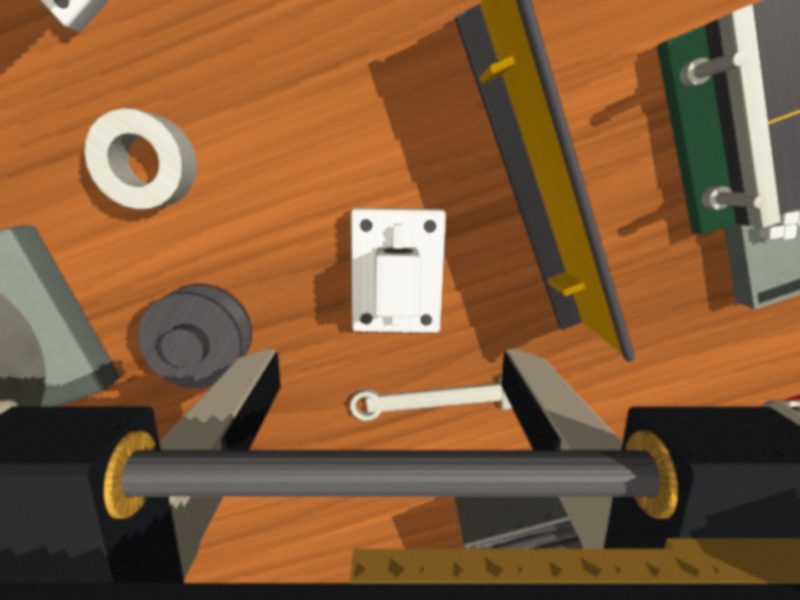

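```bash
python3 - <<'E'
from h import *
import pickle
P,im=pickle.load(open('w9.pkl','rb'))
crop(im,270,160,370,270,6,'w9c.png')
E
```

```text
(no output)
```

View pics/w9c.png

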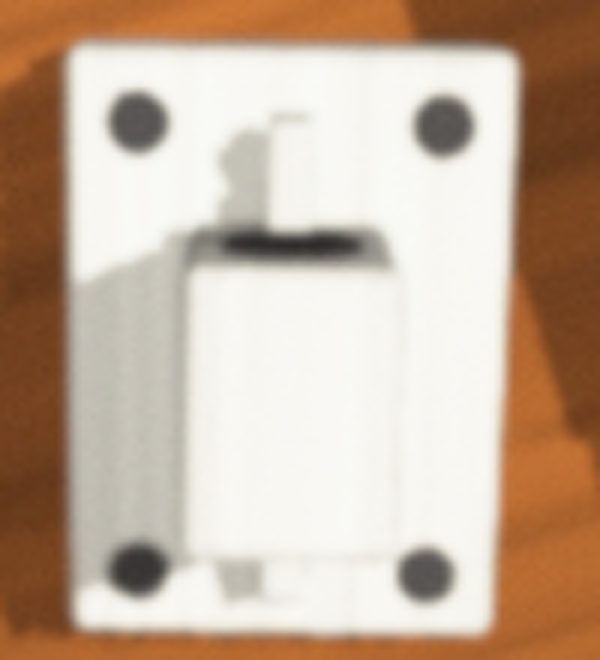

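```bash
python3 - <<'E'
from h import *
import pickle
from scipy.optimize import least_squares
P,im=pickle.load(open('w9.pkl','rb'))
pts=[((68,42),(-55,-40,18)),((519,47),(-55,40,18)),((493,635),(55,40,18)),((72,632),(55,-40,18)),((188,268),(-25,-18,63)),((400,270),(-25,18,63)),((394,556),(25,18,63)),((188,555),(25,-18,63))]
px=np.array([p[0] for p in pts])/6+[270,160]; L=np.array([p[1] for p in pts])/1000.
def W(v): return np.c_[R.from_euler('z',v[2]).apply(L)[:,:2]+v[:2],L[:,2]]
r=least_squares(lambda v:(proj('wrist',W(v),P)-px).ravel(),[.58,-.32,-.33],loss='soft_l1')
print(r.x,np.degrees(r.x[2]));print(np.round((proj('wrist',W(r.x),P)-px),1))
plan((r.x[0],r.x[1],.040),90+np.degrees(r.x[2]))
E
```

```text
[ 0.58250205 -0.31906009 -0.33910192] -19.42910890349944
[[-0.7 -0.1]
 [ 0.5 -0. ]
 [ 0.2  0.2]
 [ 0.  -0. ]
 [-1.1 -1. ]
 [ 1.5 -0.9]
 [ 0.8  1.3]
 [-1.2  1.1]]
tcp [ 0.5742 -0.3227  0.2362] yawy 71.13 tilt 0.01 shift(tool) [-0.0067  0.0061  0.1962] twist rad 0.01 t 15.88 F [0.53 0.81 0.43] open 0.0926 q1,q6 [-0.59 -1.83]
```

```bash
python3 -m creep '[[-0.0067,0.0061,0.01,0.01,0],[0,0,0.04,0,0],[0,0,0.04,0,0],[0,0,0.04,0,0],[0,0,0.03,0,0],[0,0,0.02,0,0],[0,0,0.01,0,0],[0,0,0.006,0,0],[0,0,0,0,0],[0,0,0,0,0]]'
python3 - <<'E'
from h import *
plan((.5825,-.3191,.040),70.57)
im=read_camera('wrist');crop(im,0,0,640,480,1.25,'w10.png')
E
```

```text
t: 16.72
tool_pos: [0.5836, -0.3198, 0.0418]
orientation: [0.534, 3.094, -0.001]
force: [0.1, -0.4, 0.6]
opening: 0.093
tcp [ 0.5836 -0.3198  0.0418] yawy 70.43 tilt 0.12 shift(tool) [0.0013 0.0003 0.0018] twist rad -0.002 t 16.72 F [ 0.15 -0.43  0.58] open 0.093 q1,q6 [-0.58 -1.81]
```

View pics/w10.png

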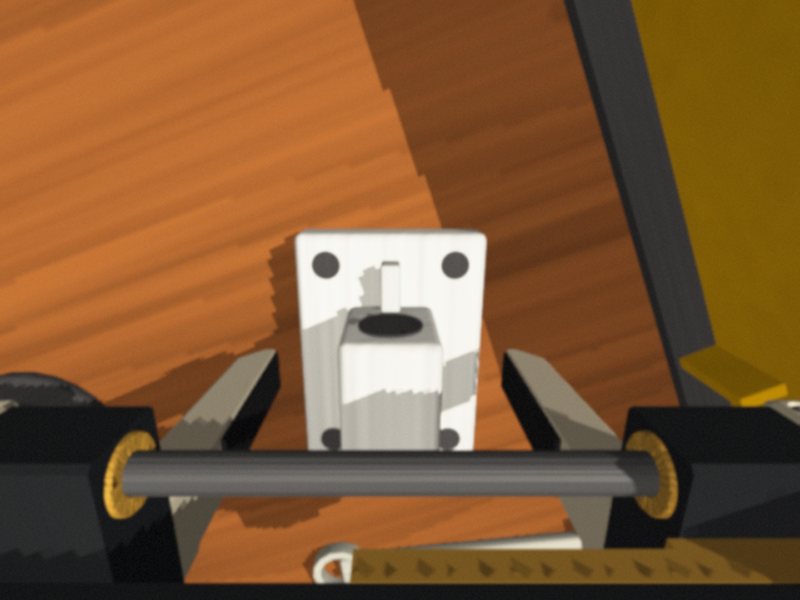

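Centred and aligned, with the hub at (390,390). I'm closing with 45 N and doing a small test lift.

```bash
python3 -m creep '[[0,0,0,0,255],[0,0,0,0,255],[0,0,0,0,255],[0,0,0,0,255],[0,0,0,0,255],[0,0,0,0,255],[0,0,0,0,255],[0,0,0,0,255],[0,0,0,0,255]]' 50
python3 -c "
from h import *
plan((.5825,-.3191,.040),70.57)"
python3 -m creep '[[0,0,-0.01,0,255],[0,0,-0.02,0,255],[0,0,-0.03,0,255],[0,0,-0.04,0,255],[0,0,-0.04,0,255],[0,0,-0.02,0,255],[0,0,0,0,255],[0,0,0,0,255]]'
python3 - <<'E'
from h import *
import pickle
plan((.5571,.0265,.20),92.49)
P=camera_params('wrist');im=read_camera('wrist');crop(im,0,0,640,480,1.25,'w11.png');pickle.dump((P,im,T()[:2]),open('w11.pkl','wb'))
E
```

```text
t: 17.52
tool_pos: [0.5825, -0.3194, 0.0404]
orientation: [-0.534, -3.096, -0.0]
force: [0.0, 0.8, 0.3]
opening: 0.0376
tcp [ 0.5825 -0.3194  0.0404] yawy 70.42 tilt 0.01 shift(tool) [0.0001 0.0002 0.0004] twist rad -0.003 t 17.52 F [0.05 0.83 0.33] open 0.0376 q1,q6 [-0.58 -1.81]
t: 18.18
tool_pos: [0.5831, -0.3197, 0.2015]
orientation: [0.534, 3.094, -0.001]
force: [-0.7, 0.3, -5.0]
opening: 0.036
tcp [ 0.5831 -0.3197  0.2015] yawy 70.42 tilt 0.13 shift(tool) [0.1405 0.3174 0.001 ] twist rad -0.385 t 18.18 F [-0.74  0.33 -4.99] open 0.036 q1,q6 [-0.58 -1.81]
```

View pics/w11.png

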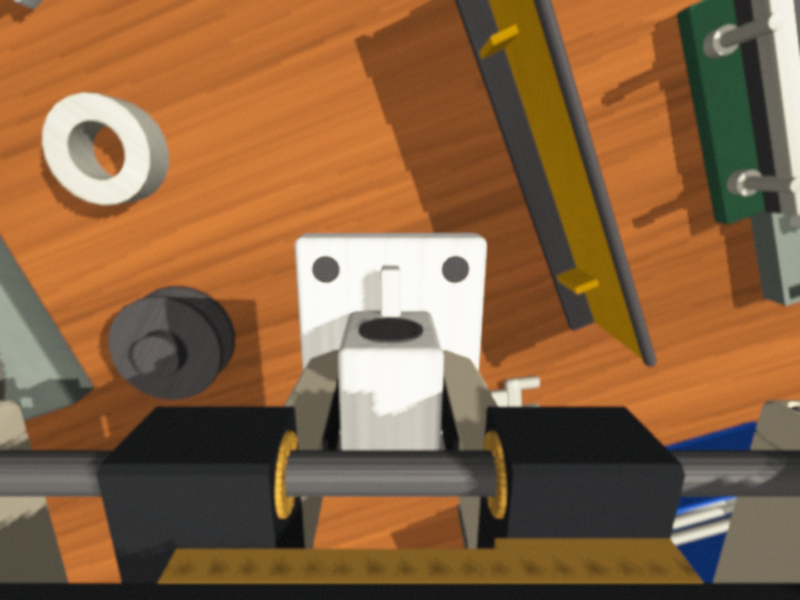

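```bash
python3 -m creep '[[0.007,0.016,0,0,255],[0.014,0.0317,0,0,255],[0.014,0.0317,0,0,255],[0.014,0.0317,0,0,255],[0.014,0.0317,0,0,255],[0.014,0.0317,0,0,255],[0.014,0.0317,0,0,255],[0.014,0.0317,0,0,255],[0.014,0.0317,0,0,255],[0.014,0.0317,0,0,255],[0.014,0.0317,0,0,255],[0.007,0.016,0,0,255]]'
python3 -m creep '[[0,0,0,-0.065,255],[0,0,0,-0.08,255],[0,0,0,-0.08,255],[0,0,0,-0.08,255],[0,0,0,-0.08,255],[0,0,0,0,255],[0,0,0,0,255],[0,0,0,0,255]]'
python3 - <<'E'
from h import *
plan((.5571,.0265,.14),92.49)
P=camera_params('wrist');im=read_camera('wrist');crop(im,0,0,640,480,1.25,'w12.png')
E
```

```text
t: 19.23
tool_pos: [0.5515, 0.0648, 0.1962]
orientation: [-0.53, -3.089, -0.0]
force: [0.7, -0.5, -5.3]
opening: 0.0361
t: 19.9
tool_pos: [0.5534, 0.061, 0.1984]
orientation: [0.063, -3.138, -0.0]
force: [1.0, -0.6, -5.1]
opening: 0.0357
tcp [0.5534 0.061  0.1984] yawy 92.32 tilt 0.2 shift(tool) [-0.0025 -0.0346  0.0583] twist rad -0.003 t 19.9 F [ 0.96 -0.58 -5.06] open 0.0357 q1,q6 [ 0.02 -1.59]
```

View pics/w12.png

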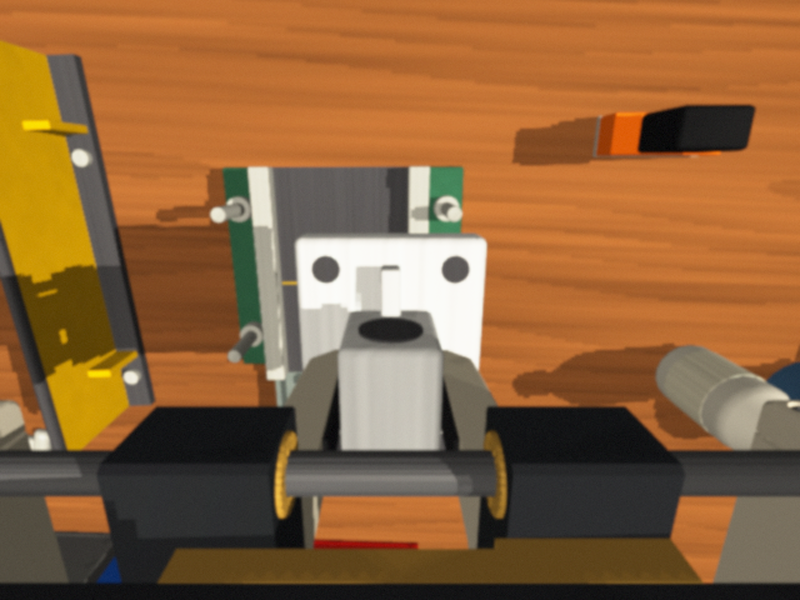

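I summed the rows wrongly and overshot by 35 mm in y. It's still high and clear, so I'm correcting before descending.

```bash
python3 -m creep '[[-0.0012,-0.017,0,-0.003,255],[-0.0013,-0.0176,0,0,255],[0,0,0,0,255],[0,0,0.02,0,255],[0,0,0.02,0,255],[0,0,0.02,0,255],[0,0,0,0,255],[0,0,0,0,255],[0,0,0,0,255]]'
python3 - <<'E'
from h import *
plan((.5571,.0265,.0965),92.49)
P=camera_params('wrist');im=read_camera('wrist');crop(im,0,0,640,480,1.25,'w13.png')
E
```

```text
t: 20.7
tool_pos: [0.559, 0.0268, 0.1415]
orientation: [-0.072, 3.14, 0.0]
force: [0.9, 0.2, -3.7]
opening: 0.0356
tcp [0.559  0.0268 0.1415] yawy 92.62 tilt 0.05 shift(tool) [ 0.002  -0.0002  0.045 ] twist rad 0.002 t 20.7 F [ 0.88  0.19 -3.68] open 0.0356 q1,q6 [-0.04 -1.66]
```

View pics/w13.png

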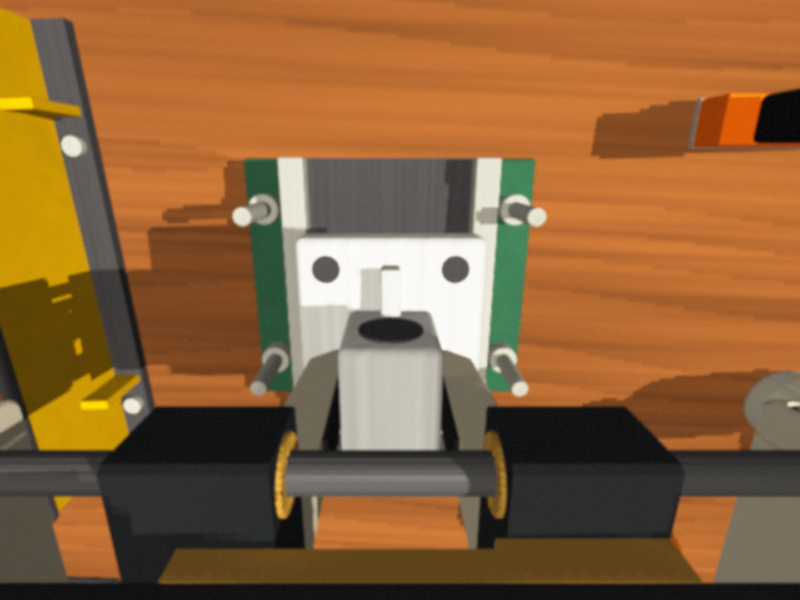

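```bash
python3 -m creep '[[0.0018,0,0.01,0,255],[0,0,0.012,0,255],[0,0,0.01,0,255],[0,0,0.006,0,255],[0,0,0.003,0,255],[0,0,0,0,255],[0,0,0,0,255],[0,0,0,0,255],[0,0,0,0,255],[0,0,0,0,255]]'
python3 - <<'E'
from h import *
plan((.5571,.0265,.0965),92.49)
E
```

```text
t: 21.58
tool_pos: [0.5572, 0.0265, 0.1]
orientation: [-0.072, 3.14, -0.0]
force: [-0.4, 0.8, -4.7]
opening: 0.0357
tcp [0.5572 0.0265 0.1   ] yawy 92.65 tilt 0.06 shift(tool) [0.0001 0.     0.0035] twist rad 0.003 t 21.58 F [-0.44  0.79 -4.71] open 0.0357 q1,q6 [-0.04 -1.66]
```

```bash
python3 -m creep '[[0,0,0.0035,0,255],[0,0,0,0,255],[0,0,0,0,255],[0,0,0,0,255],[0,0,0,0,255]]'
python3 - <<'E'
from h import *
import pickle
plan((.5571,.0265,.0965),92.49)
P=camera_params('wrist');im=read_camera('wrist');crop(im,170,100,450,310,2.8,'w14.png');pickle.dump((P,im),open('w14.pkl','wb'))
im=read_camera('side');crop(im,280,200,440,320,5,'s14.png')
im=read_camera('top');crop(im,200,160,420,320,3.6,'t14.png')
E
```

```text
t: 22.0
tool_pos: [0.5567, 0.0265, 0.096]
orientation: [-0.073, 3.141, 0.0]
force: [0.7, -0.6, -3.9]
opening: 0.0358
tcp [0.5567 0.0265 0.096 ] yawy 92.65 tilt 0.0 shift(tool) [-0.0003 -0.     -0.0005] twist rad 0.003 t 22.0 F [ 0.75 -0.65 -3.9 ] open 0.0358 q1,q6 [-0.04 -1.66]
```

View pics/w14.png

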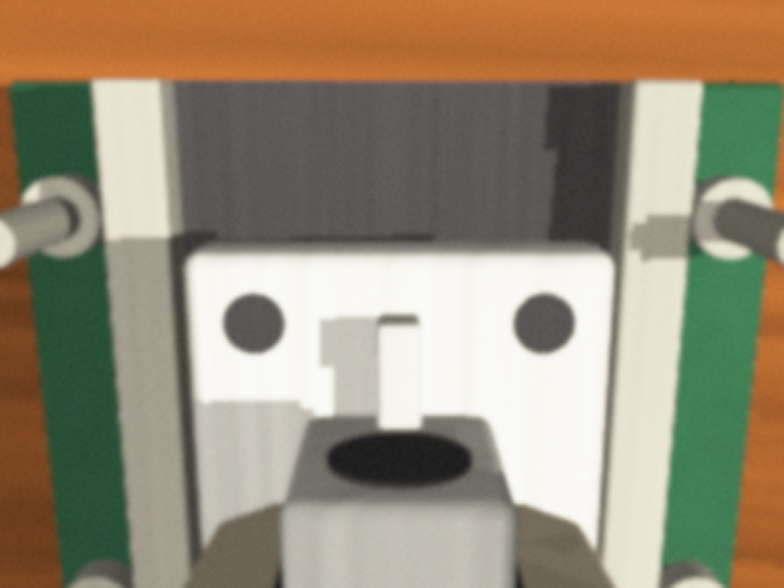

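View pics/s14.png

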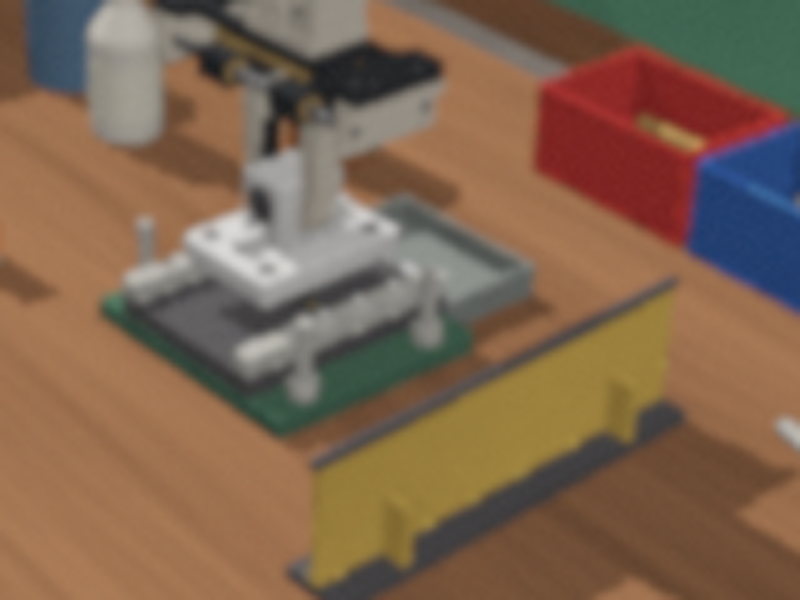

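View pics/t14.png

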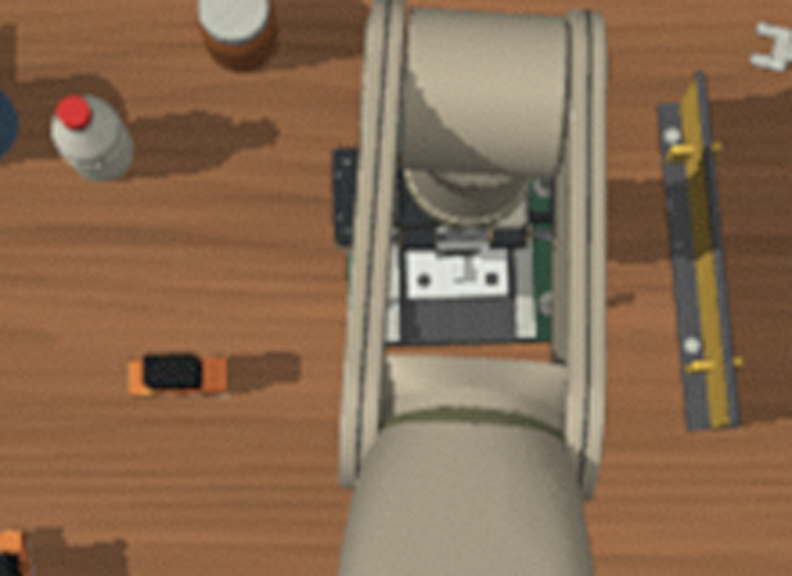

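```bash
python3 - <<'E'
from h import *
import pickle
from scipy.optimize import least_squares
P9,_=pickle.load(open('w9.pkl','rb'));P,_=pickle.load(open('w14.pkl','rb'))
c=np.array([.5825,-.31906]);A=R.from_euler('z',-.3391).as_matrix()[:2,:2]
hol=[A.T@(onplane('wrist',np.array(h)/6+[270,160],.018,P9)[:2]-c) for h in((138,122),(444,127))]
hub=[A.T@(onplane('wrist',np.array(h)/6+[270,160],.063,P9)[:2]-c) for h in((188,268),(400,270))]
print(np.round(hol,4),np.round(hub,4))
L=np.array([[-.055,-.04,.018],[-.055,.04,.018],[*hol[0],.018],[*hol[1],.018],[*hub[0],.063],[*hub[1],.063]])-[0,0,.0315]
px=np.array([(186,252),(613,252),(254,323),(544,323),(282,502),(512,502)])/2.8+[170,100]
S=np.array([.5571,.0265,.03]);
def W(v): return R.from_euler('zy',[.0435+v[3],v[4]]).apply(L)+R.from_euler('z',.0435).apply(v[:3])+S
for fixpitch in(True,False):
  r=least_squares(lambda v:np.r_[(proj('wrist',W(v),P)-px).ravel(),1e3*v[4] if fixpitch else 0],[0,0,.057,0,0])
  print('seat-frame xyz',np.round(r.x,4));print(np.round(r.fun,1))
read_camera('top')
for c in('top','side'):
  if c=='side': read_camera('side')
  for q,z in(('scraper_mid',.0375),('chip1_mid',.01),('oil',0),('wrench',0),('jar',0)):
    for d in tip_of(c,q)[:3]: print(c,q,np.round(d['pixel']),round(d['confidence'],2),np.round(onplane(c,d['pixel'],z)[:2],3))
plan((.5571,.0265,.0965),92.49)
E
```

```text
[[-0.0412 -0.0271]
 [-0.0409  0.0269]] [[-0.0241 -0.0169]
 [-0.0241  0.0166]]
seat-frame xyz [ 0.0007  0.0001  0.0533  0.0014 -0.    ]
[-1.2 -0.6  0.8 -0.4  0.6  0.1 -1.1  0.7  1.5  0.1 -0.8  0.1 -0. ]
seat-frame xyz [ 0.0006  0.0001  0.054   0.0012 -0.0078]
[-1.3 -0.5  0.9 -0.3  0.4  0.3 -1.   0.9  1.4 -0.1 -0.6 -0.2  0. ]
top scraper_mid [247. 265.] 0.81 [0.44  0.254]
top scraper_mid [113. 279.] 0.6 [0.392 0.636]
top oil [231. 200.] 0.61 [0.641 0.314]
top oil [326. 228.] 0.33 [0.559 0.023]
top wrench [434. 176.] 0.62 [ 0.731 -0.314]
top jar [267. 171.] 0.7 [0.738 0.206]
side scraper_mid [267. 239.] 0.85 [0.433 0.253]
side scraper_mid [206. 236.] 0.81 [0.276 0.397]
side scraper_mid [208. 205.] 0.77 [0.386 0.644]
side oil [307. 225.] 0.93 [0.646 0.326]
side wrench [462. 298.] 0.73 [ 0.738 -0.313]
side jar [346. 233.] 0.44 [0.725 0.19 ]
side jar [334. 265.] 0.2 [0.553 0.036]
tcp [0.5567 0.0265 0.0959] yawy 92.65 tilt 0.0 shift(tool) [-0.0004 -0.     -0.0006] twist rad 0.003 t 22.75 F [ 0.99  0.58 -4.41] open 0.0357 q1,q6 [-0.04 -1.66]
```

```bash
python3 -m creep '[[-0.0003,0,-0.002,0,255],[0,0,0,0,255],[0,0,0,0,255],[0,0,0,0,255],[0,0,0,0,255],[0,0,0,0,255],[0,0,0,0,255],[0,0,0,0,255]]'
python3 - <<'E'
from h import *
S=np.array([.5571,.0265]);Rz=R.from_euler('z',.0435).as_matrix()[:2,:2]
for c in((240,232),(297,232),(324,216),(277,398)):
    print(Rz.T@(onplane('top',np.array(c)/6+[280,160],.03 if c[1]>300 else .016)[:2]-S))
plan((.5571,.0265,.0985),92.49)
im=read_camera('side');crop(im,240,190,440,330,4,'s15.png')
E
```

```text
t: 23.42
tool_pos: [0.557, 0.0266, 0.0979]
orientation: [0.073, -3.141, -0.0]
force: [-1.2, -0.6, -5.3]
opening: 0.0356
[0.09025021 0.01073689]
[ 0.0894405  -0.01819519]
[ 0.09742199 -0.03223343]
[ 0.00115394 -0.00429071]
tcp [0.557  0.0266 0.0979] yawy 92.65 tilt 0.0 shift(tool) [-0.0001 -0.0001 -0.0006] twist rad 0.003 t 23.42 F [-1.23 -0.6  -5.29] open 0.0356 q1,q6 [-0.04 -1.66]
```

View pics/s15.png

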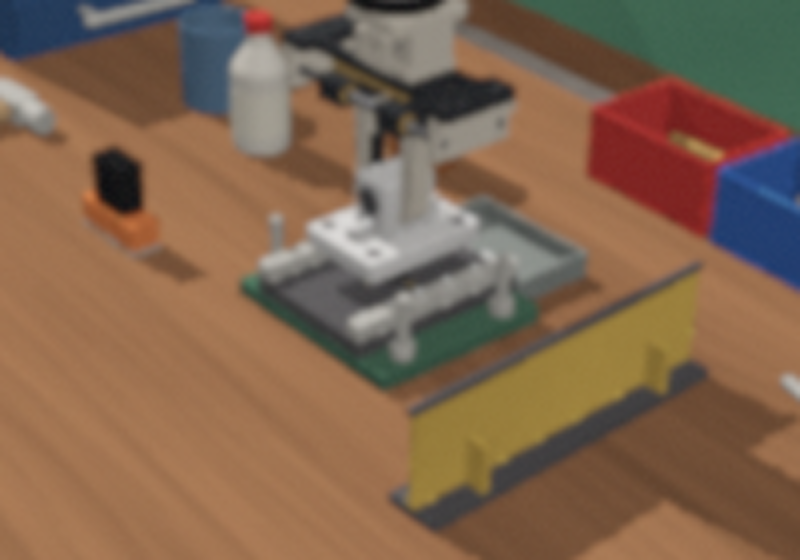

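The casting hovers level over the seat at (390,235), and the scraper stands free at (120,200). The chips measured in the tray at seat x = 89–97 mm. I'm handing in.

```bash
python3 -c "
from plant import *
print(close_job())"
```

```text
the job is handed in; nothing more can be done
None
```

I swept all three chips into the tray, stood the scraper upright on the bench and let go, then carried the casting over the guard. The job was handed in at about 23.5 s with the casting held over the seat; no verdict was reported.

**Last checks:**
- **Casting position:** it is within about 1 mm of the seat's centre along and across, and about 0.003 rad off in yaw. It is held at the 50 N grip I set.
- **Casting height:** my two estimates disagree by about 3.5 mm. The arm's position put the underside 11.5 mm above the rails and the wrist picture fit about 8 mm. I then raised it 2 mm, so it should be 10–13.5 mm up, well inside the 3–22 mm window.
- **Casting tilt:** the tool is exactly vertical. A picture fit with pitch left free gave under 0.01 rad.
- **Chips:** I last saw them in the tray at seat x of about 89–97 mm. That was before the casting move; the arm and casting hid most of the tray afterwards.
- **Scraper:** it stands upright and free at about (0.44, 0.25), some 55 mm from where it started.
- **Other things:** the oil bottle, jar and wrench were found again, with no sign of a knock. The mug, hammer, collar and pulley were not measured afterwards.

I overshot the casting's sideways move by about 35 mm because I summed the rows wrongly. The underside was about 160 mm above the bench, clear of everything, and I corrected it before lowering. The arm felt no contact while lowering.

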